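Drum reactor to purge: vent to the top, gas valve fully open, quarter turn back

TASK

Get the drum reactor ready for its gas purge: turn the drum by its end flanges until the vent stem, now hidden underneath, stands straight up on top. Only then open the gas valve, cranking its handwheel counter-clockwise right up to its stop, and back it off a quarter turn. Leave the bottles and other things around it standing where they are.

Things in the scene. Friction and masses are not known exactly. Their poses are not given: they have to be found in the camera images.
- reactor: bench drum reactor, fixed to the bench: steel base plate 220 x 345 mm (from y = -0.235 to 0.11, top at z = 0.02) with a drum on a level axle between two grey pillow blocks and a gas valve on the right. Origin on the bench under the drum's middle; x along the axle away from the robot, y left, z up. Pillow blocks at x = +-0.085..0.105, 47 mm wide, top z = 0.129
- axle (a point): middle of the drum's axle, 105 mm above the bench; axes as the reactor's. The axle runs along x. Beyond the far pillow block an 8 mm steel gas tube crosses at reactor x = 0.116, z = 0.105, from y = 0 to -0.175, then goes down to the valve
- drum (a joint): turn of the drum, rad, no stops; stays where left (friction about 0.22 N m). 0 or any whole turn = vent straight up; growing = clockwise seen from the robot (vent goes from the top to reactor -y, right). Steel mantle of radius 45 mm between two flanges; four 8 mm tie rods join the flanges at radius 66 mm, at 45, 135, 225 and 315 degrees round from the vent
- near_flange (a point): centre, on the axle, of the drum's plain aluminium hand flange nearer the robot: a disc of 80 mm radius (top edge 185 mm above the bench), 14 mm thick along the axle, at reactor x = -0.070. To be pinched across its thickness at the rim, the inner finger between two tie rods
- far_flange (a point): the same for the equal flange at the far end, reactor x = +0.070
- vent (a point): outer end of the drum's one vent stem (grey knurled cap 25 mm across on a steel stub), 98 mm from the axle, midway between the flanges; its z axis points out along the stem
- handwheel (a joint): turn of the gas valve's steel handwheel about its upright stem, rad; 0 = shut; growing = counter-clockwise from above = opening; hard stop, fully open, at 12.566 (two turns). Friction about 0.1 N m; stays where left. At 0 the crank grip is on the stem's reactor -x side (toward the robot)
- valve_stem (a point): on the axis of the handwheel, 101 mm above the bench, at reactor x = -0.015, y = -0.175; axes as the reactor's. The wheel is 99 mm across, rim top 106.5 mm above the bench. A pressure gauge (42 mm dial, top at z = 0.113) stands beyond it at reactor x = 0.076..0.094, y = -0.196..-0.154
- crank (a point): on the handwheel: centre line of its one upright black crank grip, 131 mm above the bench. The grip is 18 mm thick, reaches from z = 0.108 to 0.150, circles the stem at 41 mm radius and revolves freely on its pin, so the fingers can hold it and go round without turning
- cylinder: glass measuring cylinder 176 mm tall, 28 mm across, on a hexagonal foot 54 x 62 mm; stands close beyond one end of the drum; origin at the centre of its underside
- reagent_a: brown bottle with pale cap, 62 mm across, 150 mm tall; stands close beyond the other end of the drum; origin at the centre of its underside
- duran: clear bottle with screw cap, 72 mm across, 138 mm tall, close to the right of the handwheel; origin at the centre of its underside
- hdpe_small: white bottle 52 mm across, 110 mm tall, left of the drum; origin at the centre of its underside
- beaker: glass beaker 52 mm across, 70 mm tall, left of the drum; origin at the centre of its underside
- filter_box: carton 64 x 96 x 58 mm, beyond the valve on the right; origin at the centre of its underside
- seed_bottle: white bottle 46 mm across, 104 mm tall, in front on the right; origin at the centre of its underside

How it is judged:
By the outcome, as a careful person would: the job done as asked, in the order asked, and still so for the second after the job is handed in, with the robot touching nothing.
It also fails if it takes over 72 s, if anything falls off the work surface, if the arm or the gripper's body presses on something with over 40 N, if the wrist force passes 120 N, or if a joint passes its speed limit or range.

ROBOT

A 6-joint arm with a two-finger parallel gripper is mounted at the origin on a cart in front of the work surface, level with it; the furniture and walls round the work are solid. World frame = base frame: x ahead of the robot, y to its left, z up, the work surface at z = 0. Lengths are in m, angles in rad, forces in N, time in s.
With the tool pointing down it reaches from about 0.375 to 0.9 m from the base axis. Payload 3.1 kg.
Tool frame: the origin (TCP) lies midway between the tips of the shut fingers; the grasp point (between the pads) lies 19 mm behind it; z points along the fingers, y is the line along which they close (so a half turn about z gives the same grasp; the last joint's range is limited). The gripper opens to 85 mm and grips with 20 to 120 N. Pads are 22 mm wide; open, the fingers measure 114 mm over their backs; the gripper's body (76 mm by 85 mm) begins 54 mm behind the grasp point. The pads swing forward as they close: fully open they stand 13 mm farther back than shut.
Start: joints at [0.971, 0.527, 1.433, -0, 1.181, -0.178], TCP at [0.256, 0.57, 0.194] pointing down, gripper open.
Joint ranges: [-3.08, 3.08], [-0.75, 2.2], [0.22, 2.44], [-1.43, 4.57], [0, 2.65], [-2.85, 2.85]. Speed limits (rad/s): [2.79, 2.79, 3.14, 3.14, 3.14, 3.14].

INTERFACE

Orientations are given as a 3x3 rotation matrix whose columns are the frame's x, y, z axes.
In Python, from station import manip gives the robot as it stands.
- The arm moves only by the shell command python3 -m crank 'ROWS' [FORCE]. ROWS is JSON, one flat list of numbers, 7 for each row, row after row: the turn, a rotation vector about the tool's x, y, z in units of 6 degrees (1.0 is 6 degrees), then the shift along the tool's x, y, z in units of 40 mm (1.0 is 40 mm), then the finger opening in mm, from 0 to 85.4. A call has 1 to 12 rows; each row shifts and turns the commanded pose from where the row before left it, along the tool's axes as they then stand; what a row does not reach is not made up. A row lasts 1/8 s, in which the tool goes at most 62.5 mm and 10.7 degrees, less where a joint would pass 70% of its speed; a pose out of reach is approached as far as the arm can. A call is refused whole if a number of a shift passes 1 or a number of a turn 1, either way. A call with a gripper value outside its range is refused whole. The fingers move at their own pace and stop on an object; FORCE is the grip in N (left out, the last holds). Time passes only in rows, so rows that do not move let the fingers close. It gives the time, the measured TCP pose, the force, the opening and the grip force at its end, in the units of the state.
- manip.read_state(): the state, without advancing time (a new reading comes with each control period).
- manip.snapshot(name): name is "scene" or "side" or "wrist"; returns a dict with "img" (480x640x3 uint8, red, green, blue), "depth" (480x640 float32, m along the optical axis (not along the pixel's ray), 0 where there is no reading), "fx", "fy", "cx", "cy" (pixels), "R" (3x3) and "t" (3): a world point X has camera coordinates R X + t; the wrist camera has in their place "mount" (4x4, takes a point from camera to tool coordinates, whose origin is the TCP and whose axes are the flange's). Camera axes: x right, y down, z forward; pixel columns grow to the right and rows downward; lengths in m; the calibration is good to about 2 mm. The wrist camera is an equidistant fisheye: a pixel r from the principal point sees the ray r / f radians off the axis. A picture is of the moment at which its call begins: read the wrist's pose just before it.
- manip.sign_off(): hands the job in; it is judged then, once.
Trained networks look in the newest picture that a camera, given by its name, has taken for a name from the list of things; names that differ only in an ending like _2 or _b are one class to them, and where a whole thing is asked for, a point or a joint stands for the part that bears it (a point fixed in the world has none). Each returns a list of dicts, best first, with "score" (0 to 1); they miss things now and then, are a little off and sometimes report something else, mostly with a low value. They report only what shows in the picture. A call takes as long as a camera call.
- manip.find_in(camera, label): "extent" ([centre column, centre row, width, height] in pixels, round what is visible of it).
- manip.cut_out(camera, label): "mask" (480x640 bool, what is visible of it) and "extent" ([centre column, centre row, width, height] in pixels, round what is visible of it).
- manip.place_of(camera, label): "point" ([column, row] in pixels: a listed point, or the origin of a listed thing).
The state is a dict: "t": time; "joint_positions": joint angles; "qvel": joint speeds; "effort": joint torques, N m; "position": TCP position; "ee_rot": TCP orientation; "wrist_force": force on the tool from outside, world axes, zero at the start; "ft_torque": the same for the moment, N m; "gripper_width": finger opening in m; "finger_force": force on a finger pad.
Only numpy, scipy, OpenCV 4.12 (cv2) and the standard library are available. Lean on these libraries where they do the work, as an engineer would, in place of code of your own. Each camera call takes 0.05 s, during which the arm holds its last target. There are 200 camera calls.

## Working session

There is one attempt and no reset: what is moved stays moved. The work goes in short steps, Python scripts to look and compute and a shell command to move; the robot and the scene stay as the last step left them, time stands still between calls to the robot, and variables do not carry over. Pictures are saved under pics/ and viewed, at most 10 in all, crops included, and the job is handed in when it is done.

```bash
ls; mkdir -p pics
cat > h.py <<'E'
import numpy as np, cv2
from station import manip
def world(s,u,v,d):
    c=np.array([(u-s['cx'])/s['fx']*d,(v-s['cy'])/s['fy']*d,d]); return s['R'].T@(c-s['t'])
def pix(s,X):
    c=s['R']@np.asarray(X)+s['t']; return c[0]/c[2]*s['fx']+s['cx'], c[1]/c[2]*s['fy']+s['cy']
E
python3 - <<'E'
from h import *
np.set_printoptions(precision=3,suppress=True)
st=manip.read_state(); print(st['t'],st['position'],st['ee_rot'])
for cam in ['scene','side']:
    s=manip.snapshot(cam); cv2.imwrite(f'pics/{cam}0.png',s['img'][:,:,::-1])
    print(cam,'cam at',-s['R'].T@s['t'],'axis',s['R'][2])
    for l in ['reactor','axle','near_flange','far_flange','vent','valve_stem','crank','cylinder','reagent_a','duran','hdpe_small','beaker','filter_box','seed_bottle']:
        try:
            for p in manip.place_of(cam,l)[:1]:
                u,v=p['point']; d=s['depth'][int(np.clip(v,0,479)),int(np.clip(u,0,639))]
                print(l,round(p['score'],2),np.round(p['point']),world(s,u,v,d))
        except Exception as e: print(l,e)
E
```

```text
pics
0.0 [0.255 0.57  0.193] [[-0.912  0.409 -0.001]
 [ 0.409  0.912 -0.002]
 [ 0.    -0.002 -1.   ]]
scene cam at [0.145 0.636 0.96 ] axis [ 0.378 -0.561 -0.736]
reactor 0.91 [309. 284.] [0.555 0.069 0.016]
axle 0.97 [309. 257.] [0.54  0.086 0.144]
near_flange 0.93 [332. 273.] [0.483 0.082 0.123]
far_flange 0.66 [284. 241.] [0.613 0.078 0.145]
vent 0.98 [288. 295.] [0.577 0.126 0.02 ]
valve_stem 0.74 [355. 219.] [ 0.53  -0.099  0.108]
crank 0.7 [371. 214.] [ 0.49  -0.104  0.144]
cylinder 0.95 [350. 333.] [0.405 0.131 0.014]
reagent_a 0.78 [244. 270.] [0.699 0.136 0.042]
duran 0.79 [371. 217.] [ 0.489 -0.105  0.133]
hdpe_small 0.73 [284. 348.] [0.496 0.249 0.036]
beaker 0.73 [235. 316.] [0.639 0.24  0.031]
filter_box 0.58 [350. 200.] [ 0.601 -0.2    0.054]
seed_bottle 0.78 [440. 238.] [ 0.35  -0.229  0.026]
side cam at [-0.055  1.026  0.749] axis [ 0.452 -0.76  -0.467]
axle 0.57 [432. 263.] [ 0.351 -0.234  0.008]
near_flange 0.62 [335. 264.] [0.486 0.081 0.114]
valve_stem 0.81 [356. 234.] [ 0.529 -0.102  0.105]
crank 0.72 [368. 227.] [ 0.497 -0.108  0.131]
cylinder 0.87 [348. 319.] [0.216 0.511 0.324]
reagent_a 0.89 [250. 281.] [0.653 0.197 0.066]
duran 0.9 [373. 247.] [ 0.522 -0.202  0.02 ]
beaker 0.7 [245. 309.] [0.64  0.237 0.014]
filter_box 0.54 [346. 240.] [0.482 0.036 0.16 ]
seed_bottle 0.94 [433. 262.] [ 0.348 -0.236  0.012]
```

View pics/scene0.png

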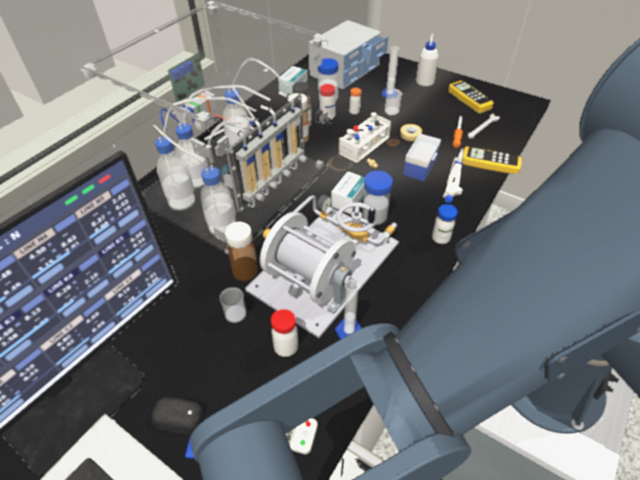

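View pics/side0.png

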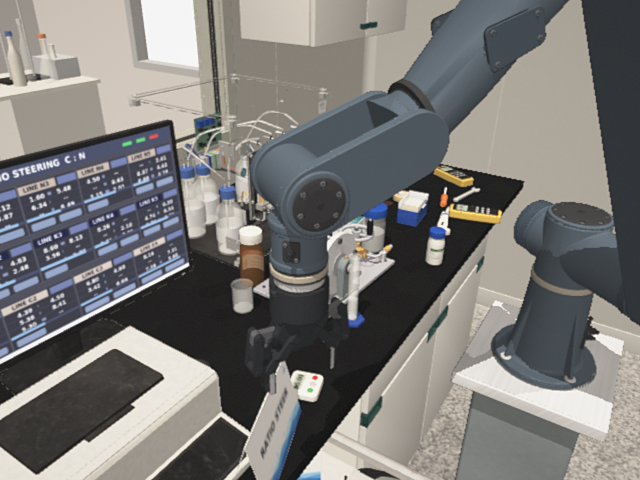

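```bash
cat >> h.py <<'E'
def ray(s,u,v,z):
    c=s['R'].T@np.array([(u-s['cx'])/s['fx'],(v-s['cy'])/s['fy'],1]); o=-s['R'].T@s['t']
    return o+c*(z-o[2])/c[2]
E
python3 - <<'E'
from h import *
from scipy.optimize import least_squares
np.set_printoptions(precision=3,suppress=True)
M={'reactor':(0,0,0),'axle':(0,0,.105),'near_flange':(-.07,0,.105),'far_flange':(.07,0,.105),'valve_stem':(-.015,-.175,.101),'crank':(-.056,-.175,.131)}
obs=[]
for cam in ['scene','side']:
    s=manip.snapshot(cam)
    for l in M:
        for p in manip.place_of(cam,l)[:1]:
            X=ray(s,*p['point'],M[l][2]); print(cam,l,round(p['score'],2),X)
            if not(cam=='side' and l in('axle','reactor')): obs.append((s,p['point'],M[l]))
    for l in ['cylinder','reagent_a','duran','hdpe_small','beaker','filter_box','seed_bottle']:
        for p in manip.place_of(cam,l)[:1]: print(cam,l,round(p['score'],2),ray(s,*p['point'],0))
def f(q):
    c,n=np.cos(q[2]),np.sin(q[2]);r=[]
    for s,p,m in obs: r+=list(np.array(pix(s,(q[0]+c*m[0]-n*m[1],q[1]+n*m[0]+c*m[1],m[2])))-p)
    return r
o=least_squares(f,[.55,.07,0],loss='soft_l1'); print(o.x,np.degrees(o.x[2]),np.round(np.reshape(o.fun,(-1,2)),1))
s=manip.snapshot('scene')
for p in manip.place_of('scene','vent')[:2]: print('vent',p['score'],p['point'],[ray(s,*p['point'],z) for z in (0.007,.02,.03)])
im=cv2.resize(s['img'][180:360,200:440,::-1],None,fx=3.3,fy=3.3,interpolation=cv2.INTER_CUBIC);cv2.imwrite('pics/crop.png',im)
print(manip.read_state()['t'])
E
```

```text
scene reactor 0.77 [0.558 0.064 0.   ]
scene axle 0.8 [0.56  0.057 0.105]
scene near_flange 0.96 [0.492 0.062 0.105]
scene far_flange 0.95 [0.632 0.054 0.105]
scene valve_stem 0.66 [ 0.525 -0.113  0.101]
scene crank 0.64 [ 0.498 -0.117  0.131]
scene cylinder 0.69 [0.414 0.118 0.   ]
scene reagent_a 0.33 [ 0.356 -0.253  0.   ]
scene duran 0.61 [ 0.536 -0.236  0.   ]
scene hdpe_small 0.38 [0.719 0.121 0.   ]
scene filter_box 0.58 [ 0.635 -0.255 -0.   ]
scene seed_bottle 0.59 [ 0.356 -0.251  0.   ]
side axle 0.19 [ 0.303 -0.095  0.105]
side near_flange 0.95 [0.491 0.066 0.105]
side valve_stem 0.55 [ 0.544 -0.119  0.101]
side crank 0.81 [ 0.503 -0.121  0.131]
side cylinder 0.93 [0.425 0.116 0.   ]
side reagent_a 0.81 [0.721 0.115 0.   ]
side duran 0.97 [ 0.533 -0.237  0.   ]
side beaker 0.56 [0.67  0.202 0.   ]
side filter_box 0.69 [ 0.629 -0.251  0.   ]
side seed_bottle 0.74 [ 0.357 -0.261  0.   ]
[ 0.561  0.059 -0.045] -2.606147215031936 [[ 0.  -2. ]
 [-0.9  0.1]
 [ 0.2  0. ]
 [-0.   0.5]
 [-4.1 -2.7]
 [-0.4  0.9]
 [ 0.7 -0.7]
 [ 1.3  1. ]
 [ 0.7  1.6]]
vent 0.56 [291.6, 296.0] [array([0.574, 0.115, 0.007]), array([0.568, 0.122, 0.02 ]), array([0.564, 0.128, 0.03 ])]
3.0
```

View pics/crop.png

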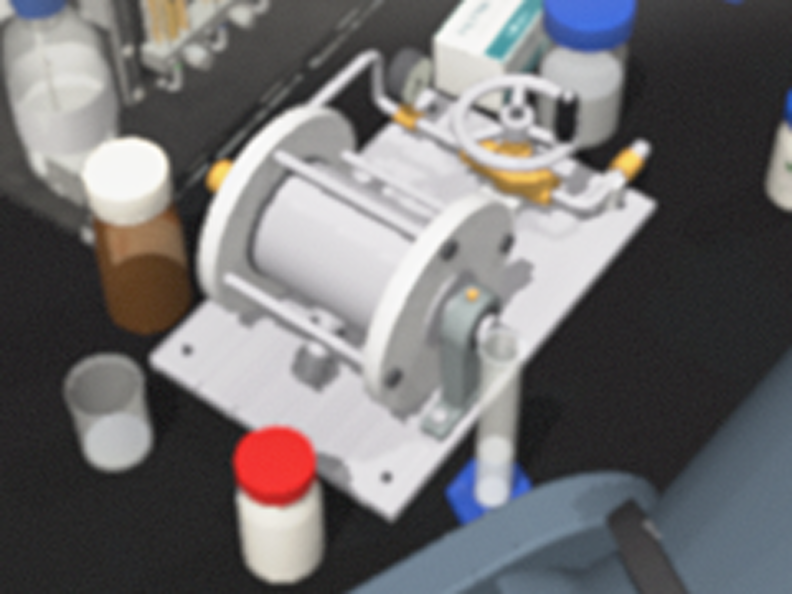

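```bash
python3 -m crank '[0,0,0,0,0,-1,85, 0,0,0,0,0,-1,85, 0,0,0,0,0,-1,85, 0,0,0.5,-0.9,-0.8,-0.4,85, 0,0,0,-0.9,-0.8,0,85, 0,0,0,-1,-0.8,0,85, 0,0,0,-1,-0.9,0,85, 0,0,0,-1,-0.9,0,85, 0,0,0,-1,-0.9,0,85, 0,0,0,-1,-0.9,0,85, 0,0,0,-1,-0.9,0,85, 0,0,0,-1,-0.9,0,85]' 30
python3 -m crank '[0,0,1,-0.8,-0.5,0,85, 0,0,1,0,0,0,85, 0,0,1,0,0,0,85, 0,0,1,0,0,0,85, 0,0,1,0,0,0,85, 0,0,1,0,0,0,85, 0,0,1,0,0,0,85, 0,0,1,0,0,0,85, 0,0,1,0,0,0,85, 0,0,1,0,0,0,85, 0,0,0.9,0,0,0,85, 0,0,0,0,0,0,85]'
```

```text
t: 4.5
position: [0.4293, 0.1313, 0.3304]
ee_rot: [[-0.89, 0.457, 0.001], [0.457, 0.89, 0.0], [-0.001, 0.001, -1.0]]
wrist_force: [0.1, -0.1, -0.2]
gripper_width: 0.0852
finger_force: 0.0
t: 6.0
position: [0.4481, 0.1005, 0.3302]
ee_rot: [[0.044, 0.999, 0.0], [0.999, -0.044, -0.0], [-0.0, 0.0, -1.0]]
wrist_force: [-0.4, 0.2, 0.4]
gripper_width: 0.0849
finger_force: 0.0
```

```bash
cat >> h.py <<'E'
def wsnap():
    st=manip.read_state(); s=manip.snapshot('wrist'); T=np.eye(4); T[:3,:3]=st['ee_rot']; T[:3,3]=st['position']
    s['W']=T@s['mount']; return s
def wpix(s,X):
    c=np.linalg.inv(s['W'])@np.append(X,1); c=c[:3]; a=np.arctan2(np.hypot(c[0],c[1]),c[2]); n=np.hypot(c[0],c[1])
    return s['cx']+s['fx']*a*c[0]/n, s['cy']+s['fy']*a*c[1]/n
def wray(s,u,v):
    x=(u-s['cx'])/s['fx'];y=(v-s['cy'])/s['fy'];a=np.hypot(x,y)
    d=np.array([np.sin(a)*x/a,np.sin(a)*y/a,np.cos(a)]); return s['W'][:3,3],s['W'][:3,:3]@d
def PX(s,X): return wpix(s,X) if 'W' in s else pix(s,X)
def r2w(q,m):
    c,n=np.cos(q[2]),np.sin(q[2]); return np.array([q[0]+c*m[0]-n*m[1],q[1]+n*m[0]+c*m[1],m[2]])
def w2r(q,X):
    c,n=np.cos(q[2]),np.sin(q[2]); d=np.array(X)-[q[0],q[1],0]; return np.array([c*d[0]+n*d[1],-n*d[0]+c*d[1],d[2]])
E
python3 - <<'E'
from h import *
from scipy.optimize import least_squares
np.set_printoptions(precision=3,suppress=True)
M={'reactor':(0,0,0),'axle':(0,0,.105),'near_flange':(-.07,0,.105),'far_flange':(.07,0,.105),'valve_stem':(-.015,-.175,.101),'crank':(-.056,-.175,.131)}
s=wsnap(); print(s['mount'],s['fx'],s['cx'],s['cy'],s['W'])
img=s['img'][:,:,::-1].copy()
q0=[.561,.059,-.0455]
for l in list(M)+['vent','cylinder','reagent_a','duran','hdpe_small','beaker','filter_box']:
    for p in manip.place_of('wrist',l)[:1]:
        z=M[l][2] if l in M else 0; o,d=wray(s,*p['point']); X=o+d*(z-o[2])/d[2]
        print(l,round(p['score'],2),np.round(p['point']),X,'r',w2r(q0,X), 'pred',np.round(wpix(s,r2w(q0,M[l]))) if l in M else '')
cv2.imwrite('pics/w1.png',img)
E
```

```text
[[ 0.002 -0.959 -0.282  0.071]
 [ 1.     0.001  0.002 -0.   ]
 [-0.001 -0.282  0.959 -0.181]
 [ 0.     0.     0.     1.   ]] 371.64829954431775 325.7864981064119 241.94504815465407 [[ 0.999 -0.04  -0.01   0.451]
 [-0.042 -0.958 -0.282  0.172]
 [ 0.001  0.283 -0.959  0.511]
 [ 0.     0.     0.     1.   ]]
reactor 0.69 [409. 216.] [0.566 0.055 0.   ] r [ 0.005 -0.004  0.   ] pred [406. 213.]
near_flange 0.76 [363. 235.] [0.489 0.059 0.105] r [-0.072 -0.003  0.105] pred [365. 232.]
valve_stem 0.74 [399. 359.] [ 0.537 -0.116  0.101] r [-0.016 -0.176  0.101] pred [400. 359.]
vent 0.88 [414. 173.] [0.573 0.116 0.   ] r [0.01  0.058 0.   ] pred 
cylinder 0.68 [299. 174.] [0.413 0.121 0.   ] r [-0.151  0.055  0.   ] pred 
duran 0.7 [390. 382.] [ 0.545 -0.234  0.   ] r [-0.002 -0.293  0.   ] pred 
hdpe_small 0.78 [368.  91.] [0.511 0.231 0.   ] r [-0.058  0.17   0.   ] pred 
beaker 0.65 [474.  98.] [0.665 0.225 0.   ] r [0.096 0.171 0.   ] pred 
filter_box 0.66 [440. 384.] [ 0.637 -0.25   0.   ] r [ 0.09  -0.305  0.   ] pred
```

View pics/w1.png

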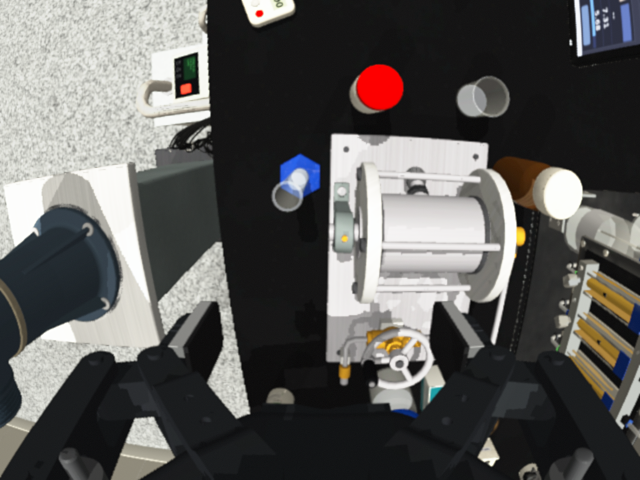

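Run:
```python
from h import *
np.set_printoptions(precision=3,suppress=True)
q=[.562,.0585,-.0455]
s=wsnap()
g=s['img'][:,410].astype(int).sum(1)//3; print(list(enumerate(g))[160:300])
for ph in range(0,90,5):
    pass
for name,row in (('r',178),('r',245),('r',288)):
    best=min(((abs(wpix(s,r2w(q,(0,-.066*np.sin(a),.105+.066*np.cos(a))))[1]-row),round(np.degrees(a))) for a in np.radians(np.arange(-110,80,1))),key=lambda t:t[0]); print(row,best)
for a in range(-100,81,5):
    A=np.radians(a);print(a,np.round(wpix(s,r2w(q,(0,-.066*np.sin(A),.105+.066*np.cos(A))))),end=' ')
print()
for a in range(180,250,5):
    A=np.radians(a);print(a,np.round(wpix(s,r2w(q,(0,-.098*np.sin(A),.105+.098*np.cos(A))))),end=' ')
print(np.round([wpix(s,r2w(q,(-.07,0,.185))),wpix(s,r2w(q,(.07,0,.185)))]))
```

```text
[(160, np.int64(224)), (161, np.int64(224)), (162, np.int64(224)), (163, np.int64(224)), (164, np.int64(224)), (165, np.int64(224)), (166, np.int64(218)), (167, np.int64(190)), (168, np.int64(131)), (169, np.int64(93)), (170, np.int64(99)), (171, np.int64(129)), (172, np.int64(197)), (173, np.int64(230)), (174, np.int64(239)), (175, np.int64(239)), (176, np.int64(234)), (177, np.int64(221)), (178, np.int64(178)), (179, np.int64(125)), (180, np.int64(101)), (181, np.int64(99)), (182, np.int64(107)), (183, np.int64(113)), (184, np.int64(113)), (185, np.int64(105)), (186, np.int64(85)), (187, np.int64(63)), (188, np.int64(54)), (189, np.int64(46)), (190, np.int64(44)), (191, np.int64(51)), (192, np.int64(58)), (193, np.int64(73)), (194, np.int64(106)), (195, np.int64(144)), (196, np.int64(160)), (197, np.int64(170)), (198, np.int64(178)), (199, np.int64(184)), (200, np.int64(188)), (201, np.int64(192)), (202, np.int64(196)), (203, np.int64(199)), (204, np.int64(201)), (205, np.int64(204)), (206, np.int64(206)), (207, np.int64(208)), (208, np.int64(211)), (209, np.int64(213)), (210, np.i
[... 2219 characters left out ...]
85.] -60 [437. 188.] -55 [438. 192.] -50 [439. 196.] -45 [440. 200.] -40 [441. 205.] -35 [441. 210.] -30 [442. 216.] -25 [442. 221.] -20 [443. 227.] -15 [443. 233.] -10 [443. 239.] -5 [442. 245.] 0 [442. 250.] 5 [441. 256.] 10 [441. 261.] 15 [440. 266.] 20 [439. 270.] 25 [438. 274.] 30 [436. 278.] 35 [435. 281.] 40 [434. 284.] 45 [432. 286.] 50 [431. 288.] 55 [430. 289.] 60 [428. 290.] 65 [427. 290.] 70 [426. 290.] 75 [424. 289.] 80 [423. 288.] 
180 [407. 215.] 185 [408. 209.] 190 [408. 203.] 195 [409. 197.] 200 [410. 192.] 205 [410. 187.] 210 [411. 181.] 215 [412. 177.] 220 [413. 172.] 225 [415. 168.] 230 [416. 164.] 235 [417. 160.] 240 [419. 157.] 245 [420. 154.] [[375. 255.]
 [510. 254.]]
```

```bash
python3 -m crank '[0,0,0,0.8,0.6,0,50, 0,-1,0,0.83,0.55,0,50, 0,-1,0,0,0,0,50, 0,-1,0,0,0,0,50, 0,-1,0,0,0,0,50, 0,-1,0,0,0,0,50, 0,-1,0,0,0,0,50, 0,-1,0,0,0,0,50, 0,-0.83,0,0,0,0,50, 0,0,0,0.8,0,0.7,50, 0,0,0,0.8,0,0.7,50, 0,0,0,0,0,0,50]'
python3 - <<'E'
from h import *
np.set_printoptions(precision=3,suppress=True)
q=[.562,.0585,-.0455]
st=manip.read_state();print(w2r(q,st['position']),st['joint_positions'],st['ee_rot'])
s=wsnap(); im=s['img'][:,:,::-1].copy()
for a in range(-120,121,5):
  for x in(-.077,-.063):
    A=np.radians(a); u,v=wpix(s,r2w(q,(x,-.08*np.sin(A),.105+.08*np.cos(A)))); cv2.circle(im,(int(u),int(v)),1,(0,0,255),-1)
cv2.imwrite('pics/w2.png',im)
E
```

```text
t: 8.25
position: [0.4956, 0.1656, 0.2424]
ee_rot: [[0.025, 0.999, -0.038], [0.679, -0.045, -0.733], [-0.734, -0.007, -0.68]]
wrist_force: [-0.3, -0.5, -0.7]
gripper_width: 0.0499
finger_force: 0.0
[-0.071  0.104  0.242] [ 0.508  0.631  1.413 -0.671  1.608  0.705] [[ 0.025  0.999 -0.038]
 [ 0.679 -0.045 -0.733]
 [-0.734 -0.007 -0.68 ]]
```

View pics/w2.png

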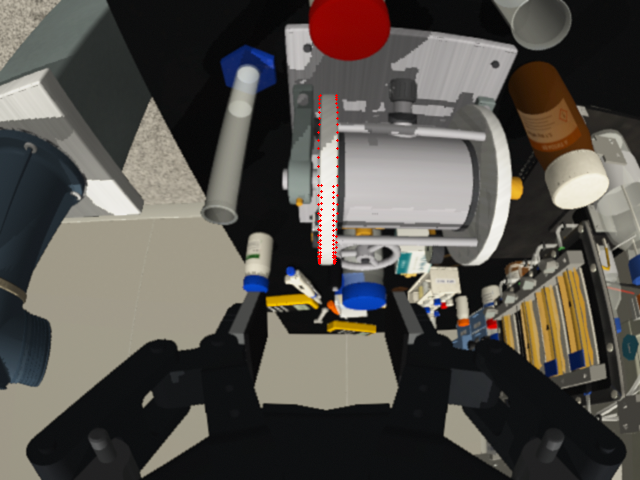

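```bash
python3 -m crank '[0,0,0,0.74,0.02,0.3,50, 0,0,0,0,0,1,50, 0,0,0,0,0,0.8,50, 0,0,0,0,0,0.7,45, 0,0,0,0,0,0,45]'
python3 -m crank '[0,0,0,0,0,0,25, 0,0,0,0,0,0,18, 0,0,0,0,0,0,12, 0,0,0,0,0,0,10, 0,0,0,0,0,0,5,0,0,0,0,0,0,5]' 40
```

```text
t: 8.93
position: [0.4956, 0.1036, 0.1482]
ee_rot: [[0.032, 0.999, -0.034], [0.681, -0.047, -0.731], [-0.731, 0.0, -0.682]]
wrist_force: [-0.1, 0.7, 0.7]
gripper_width: 0.0448
finger_force: 0.0
t: 9.68
position: [0.4952, 0.1046, 0.147]
ee_rot: [[0.03, 0.999, -0.033], [0.681, -0.045, -0.73], [-0.731, -0.0, -0.682]]
wrist_force: [0.7, 0.3, 0.5]
gripper_width: 0.005
finger_force: 0.0
```

Run:
```python
from h import *
st=manip.read_state();print(st['gripper_width'],st['finger_force'])
s=wsnap(); cv2.imwrite('pics/w3.png',s['img'][:,:,::-1])
```

```text
0.005032676285470266 0.0
```

View pics/w3.png

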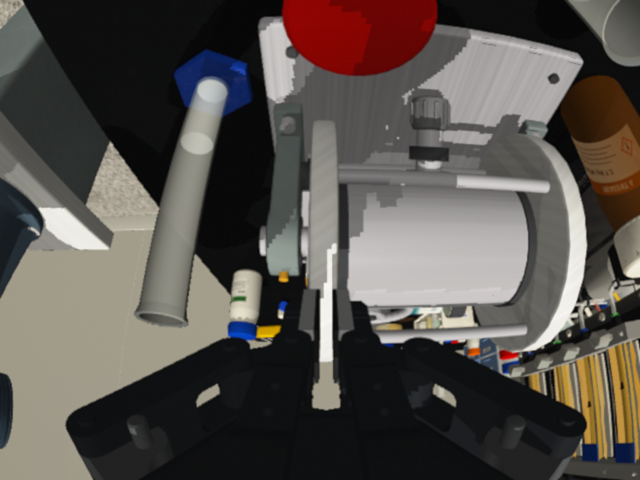

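Run:
```python
from h import *
np.set_printoptions(precision=3,suppress=True)
q=[.562,.0585,-.0455]
s=wsnap(); D=s['depth']
def wp(u,v):
    o,d=wray(s,u,v); f=s['W'][:3,2]; X=o+d*D[v,u]/(d@f); return X
st=manip.read_state()
for v in (140,180,220,250,270,280,290,300,320,340):
    for u in (310,316,322,328,334,340,346):
        X=wp(u,v); r=w2r(q,X); T=st['ee_rot'].T@(X-st['position'])
        print(v,u,'d%.3f'%D[v,u],'r',r,'rho %.3f'%np.hypot(r[1],r[2]-.105),'tool',T)
```

```text
140 310 d0.282 r [-0.081  0.006  0.021] rho 0.084 tool [ 0.067 -0.012  0.113]
140 316 d0.189 r [-0.074  0.078  0.086] rho 0.080 tool [ 0.069 -0.005  0.016]
140 322 d0.190 r [-0.071  0.077  0.085] rho 0.080 tool [ 0.068 -0.002  0.017]
140 328 d0.191 r [-0.068  0.076  0.085] rho 0.079 tool [0.068 0.001 0.018]
140 334 d0.190 r [-0.064  0.077  0.085] rho 0.080 tool [0.069 0.004 0.017]
140 340 d0.281 r [-0.057  0.007  0.021] rho 0.084 tool [0.067 0.011 0.112]
140 346 d0.281 r [-0.053  0.007  0.021] rho 0.084 tool [0.067 0.016 0.112]
180 310 d0.177 r [-0.076  0.078  0.112] rho 0.079 tool [ 0.049 -0.008 -0.002]
180 316 d0.176 r [-0.074  0.079  0.113] rho 0.079 tool [ 0.05  -0.005 -0.003]
180 322 d0.175 r [-0.071  0.08   0.113] rho 0.080 tool [ 0.05  -0.002 -0.004]
180 328 d0.175 r [-0.068  0.08   0.114] rho 0.081 tool [ 0.05   0.001 -0.004]
180 334 d0.176 r [-0.065  0.079  0.113] rho 0.080 tool [ 0.05   0.004 -0.004]
180 340 d0.190 r [-0.061  0.068  0.104] rho 0.068 tool [0.048 0.007 0.011]
180 346 d0.188 r [-0.058  0.069  0.106] rho 0.069 tool [0.048 0.01  0.009]
220 310 d0.171 r [-0.076  
[... 3629 characters left out ...]
20 340 d0.125 r [-0.064  0.1    0.186] rho 0.129 tool [ 0.01   0.005 -0.068]
320 346 d0.123 r [-0.062  0.101  0.187] rho 0.130 tool [ 0.011  0.007 -0.069]
340 310 d0.110 r [-0.074  0.112  0.196] rho 0.144 tool [ 0.011 -0.005 -0.083]
340 316 d0.119 r [-0.072  0.103  0.194] rho 0.136 tool [ 0.007 -0.003 -0.076]
340 322 d0.188 r [-0.071  0.033  0.18 ] rho 0.081 tool [-0.031 -0.002 -0.015]
340 328 d0.186 r [-0.068  0.034  0.18 ] rho 0.082 tool [-0.03   0.001 -0.016]
340 334 d0.120 r [-0.066  0.102  0.194] rho 0.135 tool [ 0.006  0.003 -0.075]
340 340 d0.118 r [-0.064  0.103  0.194] rho 0.136 tool [ 0.007  0.004 -0.076]
340 346 d0.109 r [-0.063  0.113  0.196] rho 0.145 tool [ 0.012  0.006 -0.084]
```

```bash
python3 -m crank '[0,0,0,0,0,0,36, 0,0,0,0,0,0,36, 0,0,0,0,0,0,36, 0,0,0,0,0,0,36]' 40
cat >> h.py <<'E'
def wcloud(s):
    v,u=np.mgrid[0:480,0:640]; x=(u-s['cx'])/s['fx'];y=(v-s['cy'])/s['fy'];a=np.hypot(x,y)+1e-9
    k=s['depth']*np.tan(a)/a; return np.stack([k*x,k*y,s['depth']],-1)@s['W'][:3,:3].T+s['W'][:3,3]
E
python3 - <<'E'
from h import *
np.set_printoptions(precision=3,suppress=True)
q=[.562,.0585,-.0455]
st=manip.read_state(); s=wsnap(); X=wcloud(s); T=(X-st['position'])@st['ee_rot']
ok=(s['depth']>0)&(abs(T[...,0])<.014)&(abs(T[...,1])>.012)&(abs(T[...,1])<.045)&(T[...,2]<.03)&(T[...,2]>-.09)
g=s['img'].mean(2)
for y0 in (-.035,-.03,-.025,-.02,-.015,.015,.02,.025,.03,.035):
    m=ok&(abs(T[...,1]-y0)<.0025)
    zz=T[...,2][m]; print(y0,m.sum(),np.round(np.histogram(zz,np.arange(-.09,.031,.01))[0]), 'dark',np.round(np.percentile(T[...,2][m&(g<70)],[90,98,100]),3) if (m&(g<70)).any() else '')
E
```

```text
t: 10.28
position: [0.4953, 0.1046, 0.1471]
ee_rot: [[0.031, 0.999, -0.033], [0.682, -0.045, -0.73], [-0.731, 0.0, -0.682]]
wrist_force: [-0.0, 0.0, 0.3]
gripper_width: 0.036
finger_force: 0.0
-0.035 231 [228   3   0   0   0   0   0   0   0   0   0   0] dark [-0.082 -0.081 -0.079]
-0.03 537 [212  19 137 126  43   0   0   0   0   0   0   0] dark [-0.052 -0.048 -0.045]
-0.025 684 [311  86 124 105  58   0   0   0   0   0   0   0] dark [-0.054 -0.046 -0.043]
-0.02 1823 [202 696 389 314 210  12   0   0   0   0   0   0] dark [-0.048 -0.042 -0.038]
-0.015 0 [0 0 0 0 0 0 0 0 0 0 0 0] dark 
0.015 413 [  0   0   0   0   0   0   0   0   0   0 413   0] dark 
0.02 2256 [215 701 385 328 205  18   0   0   0   0 404   0] dark [-0.049 -0.043 -0.039]
0.025 1082 [313  87 119 102  59   0   0   0   0   0 402   0] dark [-0.058 -0.049 -0.046]
0.03 917 [196  15 135 129  40   0   0   0   0   0 402   0] dark [-0.052 -0.048 -0.047]
0.035 636 [234   2   0   0   0   0   0   0   0   0 400   0] dark [-0.082 -0.081 -0.08 ]
```

```bash
python3 -m crank '[0,0,0,0,0,0.5,36, 0,0,0,0,0,0.5,36, 0,0,0,0,0,0,36, 0,0,0,0,0,0,20, 0,0,0,0,0,0,5, 0,0,0,0,0,0,5, 0,0,0,0,0,0,5]' 40
```

```text
t: 11.2
position: [0.4924, 0.076, 0.1203]
ee_rot: [[0.032, 0.999, -0.035], [0.682, -0.047, -0.73], [-0.731, -0.001, -0.682]]
wrist_force: [-4.6, 2.8, 2.3]
gripper_width: 0.0135
finger_force: 42.0
```

```bash
python3 -m crank '[0,1,0,-0.055,0,0.003,5, 0,1,0,-0.055,0,0.003,5, 0,1,0,-0.055,0,0.003,5, 0,0,0,0,0,0,5]'
```

```text
t: 11.7
position: [0.4917, 0.0698, 0.124]
ee_rot: [[0.043, 0.999, -0.025], [0.875, -0.05, -0.482], [-0.483, -0.001, -0.876]]
wrist_force: [-5.5, 3.1, -0.8]
gripper_width: 0.013
finger_force: 41.8
```

```bash
python3 -m crank '[0,1,0,-0.055,0,0.003,5, 0,1,0,-0.055,0,0.003,5, 0,1,0,-0.055,0,0.003,5, 0,1,0,-0.055,0,0.003,5, 0,1,0,-0.055,0,0.003,5, 0,1,0,-0.055,0,0.003,5, 0,1,0,-0.055,0,0.003,5, 0,1,0,-0.055,0,0.003,5, 0,1,0,-0.055,0,0.003,5, 0,0.8,0,-0.045,0,0.003,5, 0,0,0,0,0,0,5]'
```

```text
t: 13.08
position: [0.4893, 0.0509, 0.1214]
ee_rot: [[0.042, 0.999, 0.013], [0.865, -0.043, 0.5], [0.5, -0.01, -0.866]]
wrist_force: [-1.9, 6.0, -9.2]
gripper_width: 0.013
finger_force: 41.5
```

```bash
python3 -m crank '[0,0,0,0,0,0,36, 0,0,0,0,0,0,36, 0,0,0,0,0,-0.6,36, 0,0,0,0,0,-0.7,36, 0,-1,0,0.186,0,0.01,36, 0,-1,0,0.186,0,0.01,36, 0,-1,0,0.186,0,0.01,36, 0,-1,0,0.186,0,0.01,36, 0,-1,0,0.186,0,0.01,36, 0,-1,0,0.186,0,0.01,36, 0,-1,0,0.186,0,0.01,36, 0,-1,0,0.186,0,0.01,36]'
python3 -m crank '[0,-1,0,0.186,0,0.01,36, 0,-1,0,0.186,0,0.01,36, 0,-1,0,0.186,0,0.01,36, 0,-1,0,0.186,0,0.01,36, 0,0,0,0,0,0,36]'
python3 - <<'E'
from h import *
np.set_printoptions(precision=3,suppress=True)
q=[.562,.0585,-.0455]
st=manip.read_state();r=w2r(q,st['position']);zr=st['ee_rot'][:,2];a=np.arctan2(zr[1],-zr[2]);print('r',r,'a',np.degrees(a),'rho',-(r[1]*np.sin(a)*1-0) +0, 'axial',-r[1]*np.sin(a)+(r[2]-.105)*np.cos(a),'perp',r[1]*np.cos(a)+(r[2]-.105)*np.sin(a))
s=wsnap(); cv2.imwrite('pics/w4.png',s['img'][:,:,::-1])
X=wcloud(s); R=(X-[q[0],q[1],0])@np.array([[np.cos(q[2]),-np.sin(q[2]),0],[np.sin(q[2]),np.cos(q[2]),0],[0,0,1]])
rho=np.hypot(R[...,1],R[...,2]-.105); an=np.degrees(np.arctan2(-R[...,1],R[...,2]-.105))
m=(s['depth']>0)&(abs(R[...,0])<.05)&(rho>.06)&(rho<.074); print(np.histogram(an[m],np.arange(-180,181,5)))
m=(s['depth']>0)&(abs(R[...,0])<.02)&(rho>.08)&(rho<.1); print('vent',m.sum(),np.percentile(an[m],[5,50,95]) if m.any() else '')
E
```

```text
t: 14.58
position: [0.4957, 0.0818, 0.176]
ee_rot: [[0.043, 0.999, -0.009], [0.948, -0.043, -0.316], [-0.316, 0.004, -0.949]]
wrist_force: [0.6, 0.0, 0.1]
gripper_width: 0.0358
finger_force: 0.0
t: 15.2
position: [0.4957, 0.1086, 0.1585]
ee_rot: [[0.03, 0.999, -0.028], [0.74, -0.041, -0.671], [-0.671, -0.001, -0.741]]
wrist_force: [-0.6, 0.2, 0.0]
gripper_width: 0.0361
finger_force: 0.0
r [-0.069  0.047  0.158] a -42.15418870242656 rho 0.03158554384609271 axial 0.07123276354238017 perp -0.0010021599243930784
(array([   0,    0,    0,    0,    0,    0,    0,    0,    0,    0,    0,
          0,    0,    0,  367, 1576,    0,    0,    0,    0,    0,   36,
         76,  108,  127,  146,    0,    0,    0,    0,    0,  395, 1147,
          3,    0,    0,    0,    0,    0,    0,    0,    0,    0,    0,
          0,    0,    0,    0,    0,   97,    0,    0,    0,    0,    0,
          0,    0,    0,    0,    0,    0,    0,    0,    0,    0,    0,
          0,    0,    0,    0,    0,    0]), array([-180, -175, -170, -165, -160, -155, -150, -145, -140, -135, -130,
       -125, -120, -115, -110, -105, -100,  -95,  -90,  -85,  -80,  -75,
        -70,  -65,  -60,  -55,  -50,  -45,  -40,  -35,  -30,  -25,  -20,
        -15,  -10,   -5,    0,    5,   10,   15,   20,   25,   30,   35,
         40,   45,   50,   55,   60,   65,   70,   75,   80,   85,   90,
         95,  100,  105,  110,  115,  120,  125,  130,  135,  140,  145,
        150,  155,  160,  165,  170,  175,  180]))
vent 5353 [-171.366  -65.336  167.878]
```

View pics/w4.png

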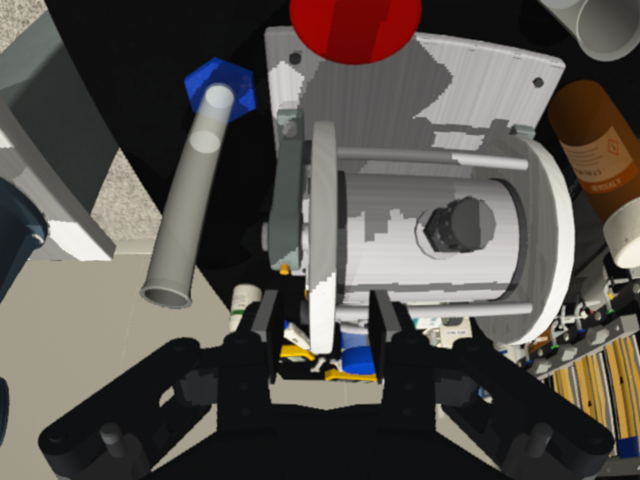

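```bash
cat >> h.py <<'E'
from scipy.optimize import least_squares
q=[.562,.0585,-.0455]
def drum(s):
    X=wcloud(s); R=(X-[q[0],q[1],0])@np.array([[np.cos(q[2]),-np.sin(q[2]),0],[np.sin(q[2]),np.cos(q[2]),0],[0,0,1]])
    y=-R[...,1];z=R[...,2]-.105;rho=np.hypot(y,z);an=np.degrees(np.arctan2(y,z))
    m=(s['depth']>0)&(abs(R[...,0])<.05)&(rho>.058)&(rho<.074)&((abs(R[...,0])>.018))
    Y,Z=y[m],z[m]
    def f(p):
        th=np.radians(p[0]+np.array([45,135,225,315])); 
        d=np.abs(np.hypot(Y[:,None]-.066*np.sin(th)-p[1],Z[:,None]-.066*np.cos(th)-p[2])-.004); return d.min(1)
    best=min((least_squares(f,[a,0,0],loss='soft_l1',f_scale=.001) for a in range(-45,45,5)),key=lambda o:o.cost)
    k=(s['depth']>0)&(abs(R[...,0])<.011)&(rho>.09)&(rho<.1)
    return best.x, np.median(best.fun)
E
python3 - <<'E'
from h import *
print(drum(wsnap()))
E
python3 -m crank '[0,0,0,0.025,0,0.6,36, 0,0,0,0,0,0.66,36, 0,0,0,0,0,0,36, 0,0,0,0,0,0,20, 0,0,0,0,0,0,5, 0,0,0,0,0,0,5, 0,0,0,0,0,0,5]' 40
```

```text
(array([2.77981103e+01, 2.92877818e-05, 1.18058739e-03]), np.float64(0.0004449026639484002))
t: 16.18
position: [0.4921, 0.0739, 0.123]
ee_rot: [[0.035, 0.999, -0.033], [0.739, -0.048, -0.672], [-0.672, -0.001, -0.74]]
wrist_force: [-5.2, 1.4, 5.4]
gripper_width: 0.0133
finger_force: 42.1
```

```bash
python3 -m crank '[0,1,0,-0.055,0,0.003,5, 0,1,0,-0.055,0,0.003,5, 0,1,0,-0.055,0,0.003,5, 0,1,0,-0.055,0,0.003,5, 0,1,0,-0.055,0,0.003,5, 0,1,0,-0.055,0,0.003,5, 0,1,0,-0.055,0,0.003,5, 0,1,0,-0.055,0,0.003,5, 0,1,0,-0.055,0,0.003,5, 0,1,0,-0.055,0,0.003,5, 0,0.38,0,-0.02,0,0.001,5, 0,0,0,0,0,0,5]'
python3 - <<'E'
from h import *
np.set_printoptions(precision=3,suppress=True)
s=wsnap(); print(drum(s)); print(manip.read_state()['wrist_force'])
print(manip.place_of('wrist','vent')[:1])
s=manip.snapshot('scene'); print([ (p['score'],p['point']) for p in manip.place_of('scene','vent')[:1]], pix(s,r2w(q,(0,0,.203))), pix(s,r2w(q,(0,-.098*np.sin(.1),.105+.098*np.cos(.1)))))
E
```

```text
t: 17.68
position: [0.4898, 0.0536, 0.1237]
ee_rot: [[0.045, 0.999, 0.009], [0.937, -0.045, 0.346], [0.346, -0.007, -0.938]]
wrist_force: [-1.9, 4.9, -13.1]
gripper_width: 0.0131
finger_force: 40.7
(array([-0.944,  0.   ,  0.001]), np.float64(0.00042918517687705196))
[ -1.89   4.97 -13.22]
[{'point': [530.7, 252.8], 'score': 0.83}]
[(0.66, [300.7, 227.6])] (np.float64(306.7075176538161), np.float64(226.87868025292823)) (np.float64(309.4260184607378), np.float64(224.31602618031002))
```

```bash
python3 -m crank '[0,0,0,0,0,0,36, 0,0,0,0,0,0,36, 0,0,0,0,0,-0.7,36, 0,0,0,0,0,-0.7,36, 0,-1,0,0.2,0,-0.3,36, 0,-1,0,0.2,0,-0.3,36, 0,-1,0,0.2,0,-0.3,36, 0,-0.4,0,0.1,0,-0.3,36, 0,0,0,0,0,0,36]'
python3 - <<'E'
from h import *
np.set_printoptions(precision=3,suppress=True)
s=wsnap(); print(drum(s)); cv2.imwrite('pics/w5.png',s['img'][:,:,::-1])
X=wcloud(s); R=(X-[q[0],q[1],0])@np.array([[np.cos(q[2]),-np.sin(q[2]),0],[np.sin(q[2]),np.cos(q[2]),0],[0,0,1]])
m=(s['depth']>0)&(abs(R[...,0])<.022)&(abs(R[...,1])<.03)&(R[...,2]>.196)&(R[...,2]<.21)
P=R[m]; print(m.sum(),P.min(0),P.max(0),np.median(P,0)); c=np.linalg.lstsq(np.c_[P[:,:2],np.ones(len(P))],P[:,2],rcond=None)[0]; print('top plane',c)
E
```

```text
t: 19.0
position: [0.4945, 0.052, 0.233]
ee_rot: [[0.042, 0.999, 0.005], [0.999, -0.042, -0.006], [-0.005, 0.005, -1.0]]
wrist_force: [-0.9, 0.4, 0.4]
gripper_width: 0.0361
finger_force: 0.0
(array([-1.178,  0.   ,  0.001]), np.float64(0.00043773889266788147))
1312 [-0.015 -0.012  0.196] [0.012 0.015 0.206] [-0.003  0.003  0.204]
top plane [ 0.087 -0.086  0.204]
```

View pics/w5.png

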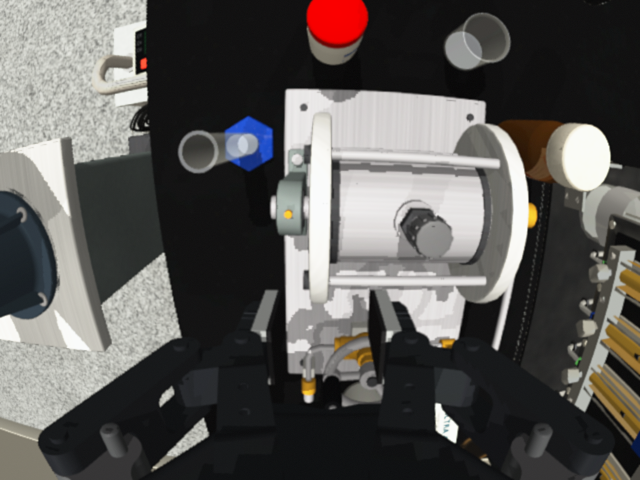

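```bash
python3 -m crank '[0,0,0,-0.9,0.14,0,48, 0,0,0,-0.9,0.13,0,48, 0,0,0,-0.9,0,0,48, 0,0,0,-0.9,0,0.5,48, 0,0,0,-0.5,0,0.5,48, 0,0,0,0,0,0,48]'
python3 - <<'E'
from h import *
np.set_printoptions(precision=3,suppress=True)
s=wsnap(); im=s['img'][:,:,::-1].copy(); st=manip.read_state(); print('tcp r',w2r(q,st['position']))
for l in ('crank','valve_stem','duran'):
    for p in manip.place_of('wrist',l)[:1]:
        z={'crank':.131,'valve_stem':.101,'duran':0}[l];o,d=wray(s,*p['point']); print(l,p['score'],p['point'],w2r(q,o+d*(z-o[2])/d[2]))
X=wcloud(s); R=(X-[q[0],q[1],0])@np.array([[np.cos(q[2]),-np.sin(q[2]),0],[np.sin(q[2]),np.cos(q[2]),0],[0,0,1]])
m=(s['depth']>0)&(np.hypot(R[...,0]+.015,R[...,1]+.175)<.065)&(R[...,2]>.112)&(R[...,2]<.155)
P=R[m]; print(m.sum()); 
if m.any(): print(P.min(0),P.max(0),np.median(P,0))
cv2.imwrite('pics/w6.png',im)
E
```

```text
t: 19.8
position: [0.4948, -0.1149, 0.1902]
ee_rot: [[0.049, 0.999, -0.004], [0.999, -0.049, -0.003], [-0.003, -0.004, -1.0]]
wrist_force: [-0.8, 0.2, -1.0]
gripper_width: 0.0479
finger_force: 0.0
tcp r [-0.059 -0.175  0.191]
crank 0.96 [322.4, 242.3] [-0.062 -0.176  0.131]
valve_stem 0.87 [378.2, 229.5] [-0.02  -0.175  0.101]
duran 0.58 [373.9, 309.2] [-0.006 -0.293  0.   ]
1051
[-0.07  -0.183  0.112] [-0.014 -0.165  0.155] [-0.059 -0.172  0.147]
```

View pics/w6.png

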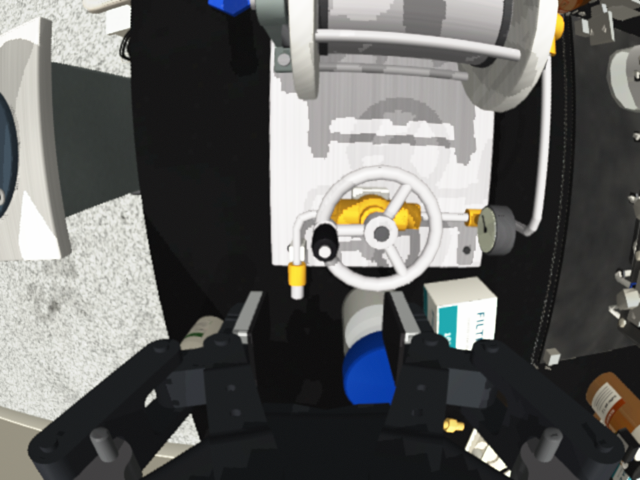

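```bash
python3 -m crank '[0,0,0,0,-0.04,0,34, 0,0,0,0,0,0.8,34, 0,0,0,0,0,0.8,34, 0,0,0,0,0,0.6,34, 0,0,0,0,0,0.55,34, 0,0,0,0,0,0,34, 0,0,0,0,0,0,34, 0,0,0,0,0,0,18, 0,0,0,0,0,0,8, 0,0,0,0,0,0,8, 0,0,0,0,0,0,8]' 40
python3 - <<'E'
from h import *
np.set_printoptions(precision=4,suppress=True)
st=manip.read_state(); print('tcp r',w2r(q,st['position']),st['ft_torque'])
E
```

```text
t: 21.38
position: [0.494, -0.1137, 0.0831]
ee_rot: [[0.044, 0.999, -0.001], [0.999, -0.044, -0.005], [-0.005, -0.001, -1.0]]
wrist_force: [-3.1, 0.6, 4.9]
gripper_width: 0.0166
finger_force: 38.9
tcp r [-0.0601 -0.1751  0.0831] [ 0.0368  0.5207 -0.0123]
```

```bash
python3 -m crank '[0,0,0,-0.351,0.062,0,8, 0,0,0,-0.308,0.178,0,8, 0,0,0,-0.229,0.273,0,8, 0,0,0,-0.122,0.335,0,8, 0,0,0,0,0.356,0,8, 0,0,0,0.122,0.335,0,8, 0,0,0,0.229,0.273,0,8, 0,0,0,0.308,0.178,0,8, 0,0,0,0.351,0.062,0,8, 0,0,0,0,0,0,8]'
python3 - <<'E'
from h import *
np.set_printoptions(precision=4,suppress=True)
st=manip.read_state(); print('tcp r',w2r(q,st['position']),st['ft_torque'])
E
```

```text
t: 22.62
position: [0.5759, -0.1162, 0.083]
ee_rot: [[0.044, 0.999, -0.002], [0.999, -0.044, -0.004], [-0.004, -0.002, -1.0]]
wrist_force: [-4.2, 1.0, 7.7]
gripper_width: 0.0162
finger_force: 39.7
tcp r [ 0.0219 -0.1738  0.083 ] [ 0.3693  0.6451 -0.012 ]
```

```bash
python3 -m crank '[0,0,0,0.351,-0.062,0,8, 0,0,0,0.308,-0.178,0,8, 0,0,0,0.229,-0.273,0,8, 0,0,0,0.122,-0.335,0,8, 0,0,0,0,-0.356,0,8, 0,0,0,-0.122,-0.335,0,8, 0,0,0,-0.229,-0.273,0,8, 0,0,0,-0.308,-0.178,0,8, 0,0,0,-0.351,-0.062,0,8, 0,0,0,0,0,0,8]'
python3 -m crank '[0,0,0,-0.351,0.062,0,8, 0,0,0,-0.308,0.178,0,8, 0,0,0,-0.229,0.273,0,8, 0,0,0,-0.122,0.335,0,8, 0,0,0,0,0.356,0,8, 0,0,0,0.122,0.335,0,8, 0,0,0,0.229,0.273,0,8, 0,0,0,0.308,0.178,0,8, 0,0,0,0.351,0.062,0,8, 0,0,0,0,0,0,8]'
```

```text
t: 23.88
position: [0.494, -0.1146, 0.0829]
ee_rot: [[0.045, 0.999, -0.0], [0.999, -0.045, -0.006], [-0.006, -0.0, -1.0]]
wrist_force: [-3.5, -2.6, 10.6]
gripper_width: 0.017
finger_force: 40.0
t: 25.12
position: [0.5759, -0.1154, 0.083]
ee_rot: [[0.044, 0.999, -0.001], [0.999, -0.044, -0.003], [-0.003, -0.001, -1.0]]
wrist_force: [-2.4, 2.8, 10.4]
gripper_width: 0.0168
finger_force: 40.0
```

```bash
python3 -m crank '[0,0,0,0.351,-0.062,0,8, 0,0,0,0.308,-0.178,0,8, 0,0,0,0.229,-0.273,0,8, 0,0,0,0.122,-0.335,0,8, 0,0,0,0,-0.356,0,8, 0,0,0,-0.122,-0.335,0,8, 0,0,0,-0.229,-0.273,0,8, 0,0,0,-0.308,-0.178,0,8, 0,0,0,-0.351,-0.062,0,8, 0,0,0,0,0,0,8]'
python3 -m crank '[0,0,0,-0.04,0,0,8, 0,0,0,-0.04,0,0,8, 0,0,0,0,0,0,8]'
```

```text
t: 26.38
position: [0.494, -0.1129, 0.0829]
ee_rot: [[0.047, 0.999, -0.0], [0.999, -0.047, -0.003], [-0.003, -0.0, -1.0]]
wrist_force: [-2.0, 1.0, 11.0]
gripper_width: 0.0169
finger_force: 40.2
t: 26.75
position: [0.494, -0.113, 0.0829]
ee_rot: [[0.048, 0.999, -0.0], [0.999, -0.048, 0.001], [0.001, -0.0, -1.0]]
wrist_force: [1.5, 10.0, 12.3]
gripper_width: 0.0167
finger_force: 40.3
```

```bash
python3 -m crank '[0,0,0,-0.05,0,0,8, 0,0,0,-0.03,0,0,8, 0,0,0,0,0,0,8]'
```

```text
t: 27.12
position: [0.4938, -0.113, 0.0829]
ee_rot: [[0.05, 0.999, -0.0], [0.999, -0.05, 0.006], [0.006, -0.0, -1.0]]
wrist_force: [3.2, 20.9, 14.1]
gripper_width: 0.017
finger_force: 40.4
```

```bash
python3 -m crank '[0,0,0,0.16,0,0,8, 0,0,0,0.351,0.062,0,8, 0,0,0,0.308,0.178,0,8, 0,0,0,0.229,0.273,0,8, 0,0,0,0.122,0.335,0,8, 0,0,0,0.016,0.178,0,8, 0,0,0,0,0,0,8, 0,0,0,0,0,0,8]'
python3 - <<'E'
from h import *
np.set_printoptions(precision=4,suppress=True)
st=manip.read_state(); print('tcp r',w2r(q,st['position']),st['ft_torque'])
E
```

```text
t: 28.12
position: [0.5393, -0.0747, 0.083]
ee_rot: [[0.045, 0.999, 0.004], [0.999, -0.045, -0.006], [-0.006, 0.004, -1.0]]
wrist_force: [1.6, -0.2, 8.4]
gripper_width: 0.017
finger_force: 39.8
tcp r [-0.0166 -0.1341  0.083 ] [-0.0312 -0.0569 -0.0106]
```

```bash
python3 -m crank '[0,0,0,0,-0.06,0,8, 0,0,0,0,0,0,8]'
python3 -m crank '[0,0,0,0,0,0,34, 0,0,0,0,0,0,34, 0,0,0,0,0,0,34, 0,0,0,0,0,-0.6,34, 0,0,0,0,0,-1,34, 0,0,0,0,0,-1,34, 0,0,0,0,0,-1,34, 0,0,0,-0.5,0,-0.5,34, 0,0,0,0,0,0,34]'
python3 - <<'E'
from h import *
np.set_printoptions(precision=4,suppress=True)
s=wsnap(); print(drum(s)); cv2.imwrite('pics/w7.png',s['img'][:,:,::-1])
for l in ('crank','valve_stem','duran','cylinder','reagent_a'):
    for p in manip.place_of('wrist',l)[:1]:
        z={'crank':.131,'valve_stem':.101}.get(l,0);o,d=wray(s,*p['point']); print(l,p['score'],p['point'],w2r(q,o+d*(z-o[2])/d[2]))
X=wcloud(s); R=(X-[q[0],q[1],0])@np.array([[np.cos(q[2]),-np.sin(q[2]),0],[np.sin(q[2]),np.cos(q[2]),0],[0,0,1]])
m=(s['depth']>0)&(np.hypot(R[...,0]+.019,R[...,1]+.175)<.065)&(R[...,2]>.140)&(R[...,2]<.155)
P=R[m]; print(m.sum(),P.min(0),P.max(0))
m=(s['depth']>0)&(np.hypot(R[...,0]+.019,R[...,1]+.175)<.06)&(R[...,2]>.1)&(R[...,2]<.11)
P=R[m]; print('wheel',P.min(0),P.max(0))
m=(s['depth']>0)&(abs(R[...,0])<.022)&(abs(R[...,1])<.03)&(R[...,2]>.196)&(R[...,2]<.21)
P=R[m]; print('cap',m.sum(),P.min(0) if m.any() else '',P.max(0) if m.any() else '')
E
```

```text
t: 28.38
position: [0.537, -0.0745, 0.083]
ee_rot: [[0.045, 0.999, 0.005], [0.999, -0.045, -0.006], [-0.005, 0.005, -1.0]]
wrist_force: [1.5, -0.4, 7.5]
gripper_width: 0.0165
finger_force: 39.8
t: 29.5
position: [0.5352, -0.0947, 0.2471]
ee_rot: [[0.046, 0.999, 0.003], [0.999, -0.046, -0.007], [-0.006, 0.004, -1.0]]
wrist_force: [0.7, 0.5, 0.1]
gripper_width: 0.0339
finger_force: 0.0
(array([-1.1491,  0.0005,  0.0008]), np.float64(0.00046781117177996075))
crank 0.69 [326.7, 196.5] [-0.0185 -0.1327  0.131 ]
valve_stem 0.68 [327.6, 236.2] [-0.0174 -0.1745  0.101 ]
duran 0.89 [337.4, 302.4] [-0.0036 -0.291   0.    ]
cylinder 0.55 [211.9, 24.5] [-0.1518  0.0548  0.    ]
421 [-0.0277 -0.1416  0.14  ] [-0.0098 -0.1252  0.1549]
wheel [-0.0683 -0.2246  0.1   ] [ 0.0296 -0.1248  0.11  ]
cap 847 [-0.0147 -0.0123  0.1962] [0.0123 0.0034 0.2061]
```

View pics/w7.png

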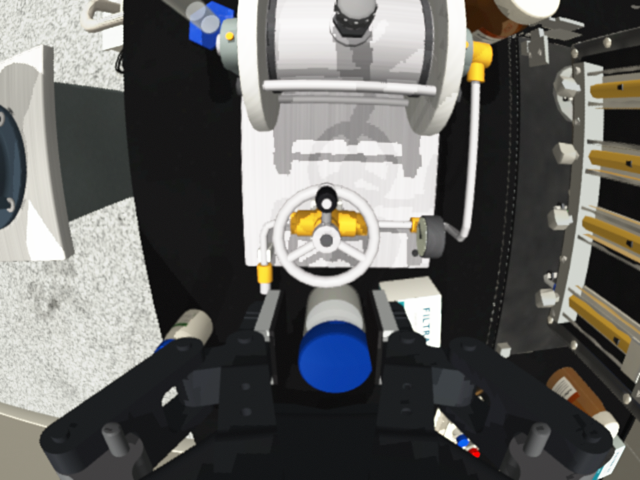

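```bash
python3 -c "
from station import manip
print(manip.sign_off())"
```

```text
the job is handed in; nothing more can be done
None
```

The job is handed in: the vent stem stands up on top, within about 1° of vertical by my measurement. I then opened the valve to its hard stop and backed it off a quarter turn. The last picture showed nothing around the reactor knocked over, and the run took about 30 of the 72 s.

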